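# Load the bearing feed lane through its one-way flap

## Task

Load the feed lane of the press: with your fingertips push the large bearing that lies flat on the lane's entry plate into the lane and on through the yellow gravity flap, until it sits against the bearing already waiting at the end stop; then draw your fingers back out so that the flap swings fully shut behind it. Only push it: keep it flat on the plate, do not lift it or flick it, and leave the waiting bearing against its stop and the things beside the lane where they are.

Things in the scene. Friction and masses are not known exactly. Their poses are not given: they have to be found in the camera images.
- lane: Feed lane fixed on the worktop: steel plate 332 x 110 x 8 mm (160 wide under the posts). Origin on the worktop, on the lane's centre line, below the flap's pivots; x = feed direction towards the end stop, y across, z up. Plate from x = -182 to +150 mm, top at z = 8 mm. Black slippery guide bars, 12 mm wide, 12 mm high over the plate, leave a lane 56 mm wide from x = -50 to +124 mm; open above.
- lane_mouth (a point): centre of the flared mouth of the lane, on the plate's top (lane x = -105 mm, y = 0); the guide bars narrow from 84 mm apart here to 56 mm apart at lane x = -50 mm
- lane_stop (a point): middle of the end stop's rubber face, on the plate's top (lane x = +124 mm, y = 0); the stop is 18 mm high
- flap_leaf (a joint): angle of the yellow gravity flap, rad: 0 = shut (hanging against pins, leaning 0.1 rad towards the stop), grows as its lower edge swings in and up towards the stop, limit 1.45. Opens only that way, falls shut by its weight (40 g, no spring). Pivots 42 mm above the plate at lane x = 0, on two steel posts 48 mm high whose inner faces are at lane y = -50 and +50 mm
- flap_edge (a point): middle of the flap's lower edge, 11 mm above the plate when shut. The flap is a U of 2 mm sheet: a strip 96 mm wide, 22 to 31 mm below the pivots, stiffened by a 10 mm inward flange, on two side arms 78 mm apart; above the strip it is open, so fingers pointing down can follow the bearing along the lane, pushing the strip ahead of them; it falls shut as they draw back
- new_bearing_center (a point): centre (half-way up) of the large loose bearing to load: sealed ball bearing, steel with dark seals, 52 mm diameter, 25 mm bore, 15 mm high, 0.12 kg, lying flat on the plate before the lane's mouth. In place it is at about lane x = +46 mm, its rear edge at +20 mm, just clear of the flap's swing
- waiting_bearing_center (a point): centre (half-way up) of a like bearing, loose, lying in the lane against the end stop (at about lane x = +98 mm)
- brass_bush_center (a point): centre of a loose flanged brass bush (38 mm flange, 34 mm high) standing on the worktop beside the lane; not to be moved
- spacer_ring_center (a point): centre of a loose yellow spacer ring (52 mm diameter, 7 mm high) lying on the worktop beside the lane; not to be moved
- thread_locker_center (a point): centre of a small red bottle (24 x 40 mm, 94 mm high) standing on the worktop beside the lane; not to be moved
Not all that is in view belongs to the job. What is shaped like the part that bears new_bearing_center but red is not meant.

How it is judged:
By the outcome, as a careful person would: the job done as asked, in the order asked, and still so for the second after the job is handed in, with the robot touching nothing.
It also fails if it takes over 42 s, if anything falls off the work surface, if the arm or the gripper's body presses on something with over 40 N, if the wrist force passes 120 N, or if a joint passes its speed limit or range.

## Robot

A 6-joint arm with a two-finger parallel gripper is mounted at the origin on a cart in front of the work surface, level with it; the furniture and walls round the work are solid. World frame = base frame: x ahead of the robot, y to its left, z up, the work surface at z = 0. Lengths are in m, angles in rad, forces in N, time in s.
With the tool pointing down it reaches from about 0.3 to 0.825 m from the base axis. Payload 5.4 kg.
Tool frame: the origin (TCP) lies at the very end of the fingers, on their centre line; the grasp point (between the pads) lies 19 mm behind it; z points along the fingers, x is the direction in which the jaws open and shut, and the axes are right-handed (so a half turn about z gives the same grasp; the last joint's range is limited). The gripper opens to 92 mm and grips with 3 to 60 N. Pads are 20 mm wide; open, the fingers measure 128 mm over their backs; the gripper's body (75 mm by 189 mm) begins 69 mm behind the grasp point.
Start: joints at [-1.503, 0.158, 1.597, -0, 1.386, -0.21], TCP at [0.158, -0.553, 0.215] pointing down, gripper open.
Joint ranges: [-2.91, 2.91], [-0.94, 2.29], [0.18, 2.7], [-1.29, 4.43], [0.17, 2.64], [-3, 3]. Speed limits (rad/s): [2.57, 2.57, 3.14, 3.14, 3.14, 3.14].

## Interface

Orientations are given as a rotation vector (axis times angle).
In Python, from workcell import bot gives the robot as it stands. Calls block until the motion is done:
- bot.goto(position, orientation): joint-space move of the TCP to a pose.
- bot.line_to(position, rot=None, max_speed=0.15): straight line of the TCP; rot=None keeps the orientation; max_speed is the mean speed in m/s.
- bot.set_joints(angles): joint-space move.
- bot.set_gripper(opening, newtons=None): opening from 0.0 (shut) to 1.0 (fully open); newtons is the grip in N (None keeps the last); returns when the fingers have stopped.
- bot.hold(seconds).
- bot.inverse_kinematics(position, orientation): joint angles nearest the present ones, or None.
- bot.read_camera(name): name is "scene" or "top" or "wrist"; returns a dict with "pixels" (480x640x3 uint8, blue, green, red), "fx", "fy", "cx", "cy" (pixels), "k1" (the pictures are not rectified: a ray, as slopes to the right and down, at radius r is drawn at 1 + k1 r^2 times it, then the intrinsics apply), "R" (3x3) and "t" (3): a world point X has camera coordinates R X + t. Camera axes: x right, y down, z forward; pixel columns grow to the right and rows downward; lengths in m; the calibration is good to about 2 mm. A picture is of the moment at which its call begins. There is no depth.
A pose or a line that the arm cannot do raises bot.MotionError and nothing moves.
- bot.job_done(): hands the job in, once; it reports no verdict.
Readings, each from a call of its own:
- bot.current_clock(): time.
- bot.current_joints(): joint angles.
- bot.current_joint_vel(): joint speeds.
- bot.current_effort(): joint torques, N m.
- bot.current_ee_pos(): TCP position.
- bot.current_tool_rot(): TCP orientation.
- bot.current_contact_force(): force on the tool from outside, world axes, zero at the start.
- bot.current_ft_torque(): the same for the moment, N m.
- bot.current_opening(): opening from 0.0 (shut) to 1.0 (fully open).
Only numpy, scipy, OpenCV 4.12 (cv2) and the standard library are available. Lean on these libraries where they do the work, as an engineer would, in place of code of your own. Each camera call takes 0.05 s, during which the arm holds its last target.

## Working session

There is one attempt and no reset: what is moved stays moved. The work goes in short steps, each a Python script; the robot and the scene stay as the last script left them, time stands still between calls to the robot, and variables do not carry over. Pictures are saved under pics/ and viewed, and the job is handed in when it is done.

```bash
mkdir -p pics; ls
python3 - <<'E'
from workcell import bot
import cv2
for n in ["scene","top","wrist"]:
    d=bot.read_camera(n); cv2.imwrite(f"pics/{n}0.png",d["pixels"])
    print(n,d["fx"],d["fy"],d["cx"],d["cy"],d["k1"],d["R"].round(4).tolist(),d["t"].round(4).tolist())
print(bot.current_clock(),bot.current_tool_rot(),bot.current_opening())
E
```

```text
pics
scene 563.6728265726623 563.6728265726623 318.5123602403662 238.9826726386476 -0.13009016876215 [[0.9125, -0.4089, 0.0106], [-0.1623, -0.3858, -0.9082], [0.3754, 0.8271, -0.4184]] [-0.3169, 0.2734, 0.4078]
top 459.65155632026864 459.65155632026864 316.56825198577775 235.82296029721985 -0.06651902918682359 [[-0.007, -0.9997, -0.0237], [-0.9919, 0.01, -0.1265], [0.1267, 0.0226, -0.9917]] [0.3637, 0.4942, 0.8317]
wrist 337.13519450823 337.13519450823 320.5060986124849 237.08141187275106 -0.06101609101759483 [[0.2735, -0.9619, -0.002], [-0.9315, -0.2654, 0.2486], [-0.2397, -0.0662, -0.9686]] [-0.5751, -0.0291, 0.3908]
0.15 [-2.50681407e+00  1.89179569e+00  1.50468104e-03] 1.0000575786810486
```

View pics/top0.png

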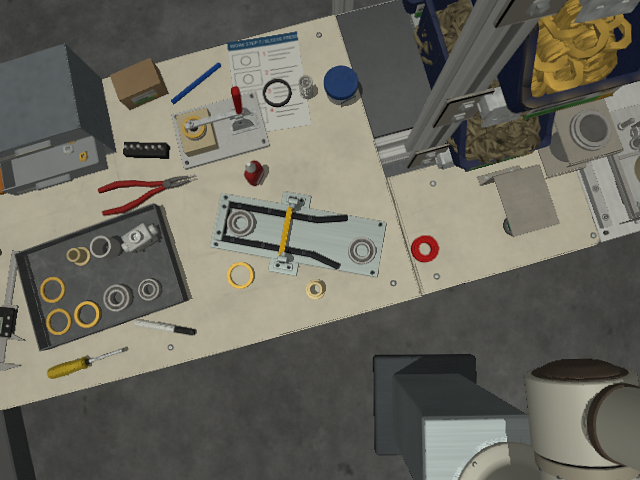

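View pics/scene0.png

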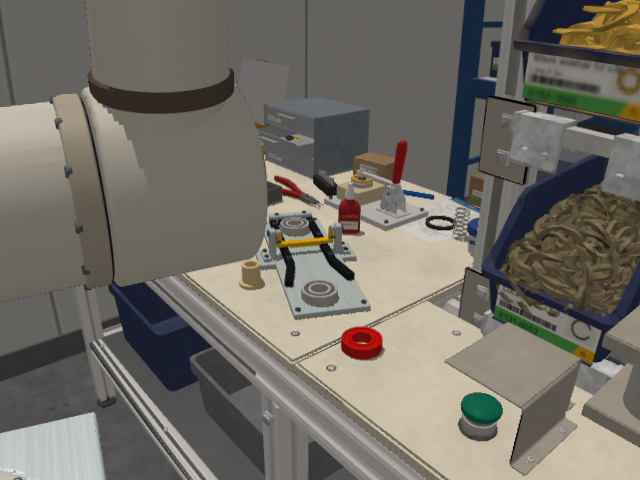

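View pics/wrist0.png

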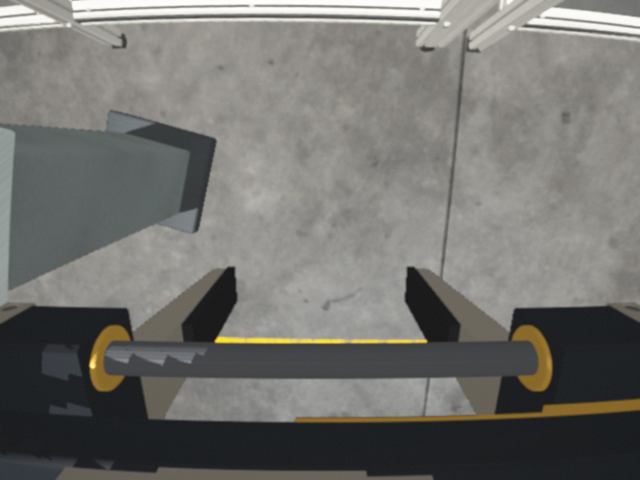

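Candidates in the top view:
- (362,251): grey bearing on the entry plate. This is the one I want.
- (240,222): waiting bearing.
- (117,297) and (148,289): bearings in the tray.
- (425,249): red lookalike.
- (240,275): yellow ring.

I choose (362,251). Next I'll measure from the top and scene views.

```bash
cat > h.py <<'E'
import numpy as np, cv2
def ray(d,uv):
    uv=np.atleast_2d(np.asarray(uv,float))
    p=cv2.undistortPoints(uv.reshape(-1,1,2),np.array([[d["fx"],0,d["cx"]],[0,d["fy"],d["cy"]],[0,0,1]]),np.array([d["k1"],0,0,0,0.])).reshape(-1,2)
    R=np.array(d["R"]);t=np.array(d["t"])
    return -R.T@t,(R.T@np.c_[p,np.ones(len(p))].T).T
def onz(d,uv,z):
    o,v=ray(d,uv); return o+v*((z-o[2])/v[:,2])[:,None]
def proj(d,X):
    X=np.atleast_2d(X); K=np.array([[d["fx"],0,d["cx"]],[0,d["fy"],d["cy"]],[0,0,1]])
    p,_=cv2.projectPoints(X.astype(float),cv2.Rodrigues(np.array(d["R"]))[0],np.array(d["t"],float),K,np.array([d["k1"],0,0,0,0.]));return p.reshape(-1,2)
E
python3 - <<'E'
from workcell import bot
import cv2,numpy as np
from h import *
d=bot.read_camera("top"); im=d["pixels"]
c=im[180:290,200:400]
cv2.imwrite("pics/topcrop.png",cv2.resize(c,None,fx=4,fy=4,interpolation=cv2.INTER_CUBIC))
d2=bot.read_camera("scene"); 
cv2.imwrite("pics/scenecrop.png",cv2.resize(d2["pixels"][170:320,230:390],None,fx=4.5,fy=4,interpolation=cv2.INTER_CUBIC))
b=onz(d,[[362,251],[240,222]],0.023); print(b, np.linalg.norm(b[0]-b[1]))
print(onz(d,[[362,251]],0.023))
E
```

```text
[[0.46886957 0.27343292 0.023     ]
 [0.52730136 0.50766328 0.023     ]] 0.24140865371302406
[[0.46886957 0.27343292 0.023     ]]
```

View pics/topcrop.png

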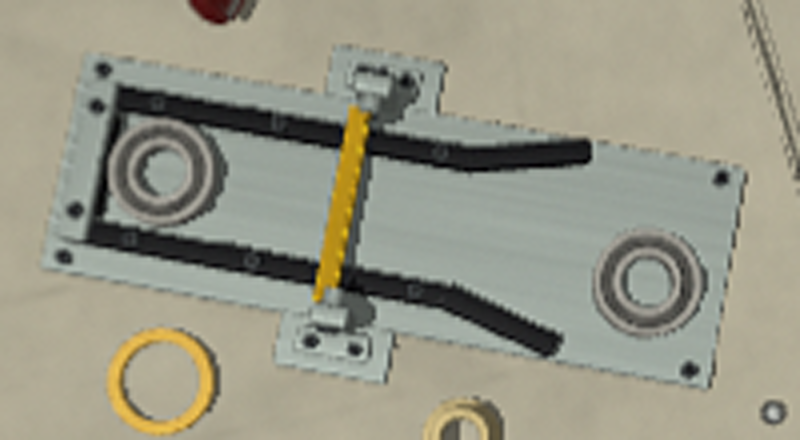

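View pics/scenecrop.png

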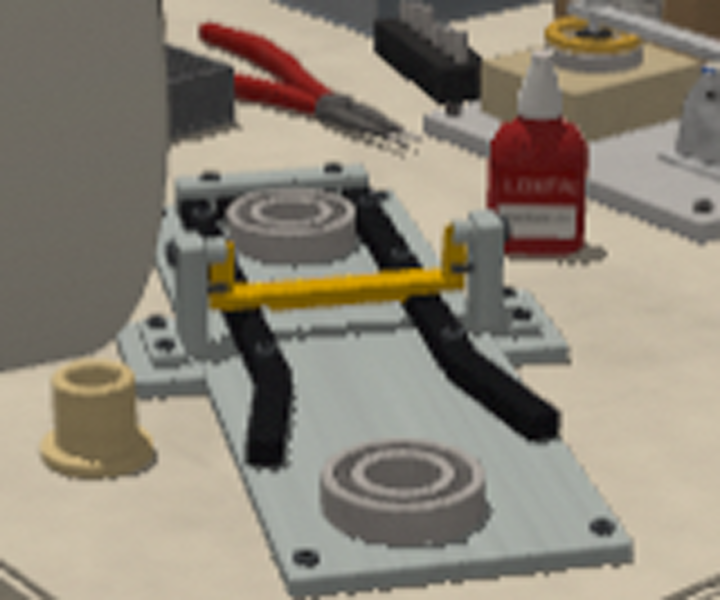

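The crop confirms the choice: a grey steel bearing flat on the entry plate, off centre by about a bore radius. Plate corners in the crop are about (85,52), (747,170), (711,388) and (42,268). Now I'll fit the lane frame.

Run:
```python
from workcell import bot
import cv2,numpy as np
from h import *
d=bot.read_camera("top"); im=d["pixels"]
C=np.array([[747,170],[711,388],[85,52],[42,268]])/4-0.375+[200,180]
P=onz(d,C,0.008)
L=np.array([[-182,-55],[-182,55],[150,-55],[150,55]])/1000. # far side = right of feed (-y)?
# feed dir ~ +worldY; lane y = z x feed = -worldX => near side is +lane y
Q=P[:,:2]; print(Q.round(4).tolist(), [np.linalg.norm(Q[i]-Q[j]) for i,j in((0,1),(2,3),(0,2),(1,3))])
mu,mv=L.mean(0),Q.mean(0); H=(L-mu).T@(Q-mv); U,S,Vt=np.linalg.svd(H); R=(Vt.T@np.diag([1,np.linalg.det(Vt.T@U.T)])@U.T)
t=mv-R@mu; print("origin",t,"yaw",np.arctan2(R[1,0],R[0,0]),"res",((L@R.T+t)-Q).round(4).tolist())
def lane(X): return (X[:,:2]-t)@R
g=lambda a:np.array(a)/4-0.375+[200,180]
def pl(n,px,z): print(n,(lane(onz(d,g([px]),z))*1000).round(1), onz(d,g([px]),z).round(4))
pl("new",[649,282],.023);pl("wait",[165,172],.023)
pl("bars mouth far",[590,152],.02);pl("near",[558,347],.02)
pl("ring",[162,381],.007);pl("bush",[463,425],.034)
# red bottle
hsv=cv2.cvtColor(im,cv2.COLOR_BGR2HSV)
m=((hsv[...,0]<8)|(hsv[...,0]>172))&(hsv[...,1]>130)&(hsv[...,2]>60)
ys,xs=np.nonzero(m[150:190,235:270]); uv=np.array([[xs.mean()+235,ys.mean()+150]]); print("bottle",uv,(lane(onz(d,uv,.045))*1000).round(1))
# flap yellow
m=(abs(hsv[...,0].astype(int)-24)<6)&(hsv[...,1]>150); ys,xs=np.nonzero(m[200:260,270:300]); uv=np.array([[xs.mean()+270,ys.mean()+200]]);print("flap",uv,(lane(onz(d,uv,.025))*1000).round(1))
np.savez("lane.npz",R=R,t=t)
d2=bot.read_camera("scene")
s=np.array([[405,470],[291,210]])/[4.5,4]+[230,170]
p=onz(d2,s,.023);print("scene",p,(lane(p)*1000).round(1))
s=np.array([[291,596],[634,546]])/[4.5,4]+[230,170]
print("scene corners (-182,+-55)",(lane(onz(d2,s,.004))*1000).round(1))
```

```text
[[0.5264, 0.2236], [0.4205, 0.2437], [0.5893, 0.5498], [0.4815, 0.5689]] [np.float64(0.10774014352123225), np.float64(0.10943638872177264), np.float64(0.33219243147262517), np.float64(0.3309313275322752)]
origin [0.50740292 0.41223164] yaw 1.3834270481379447 res [[0.0012, -0.0005], [-0.001, -0.0], [0.0001, -0.0005], [-0.0002, 0.0009]]
new [[-143.    10.4]] [[0.4705 0.2736 0.023 ]]
wait [[95.5 -0.9]] [[0.5261 0.5059 0.023 ]]
bars mouth far [[-104.7  -47. ]] [[0.534  0.3006 0.02  ]]
near [[-105.8   48.4]] [[0.4402 0.3173 0.02  ]]
ring [[80. 98.]] [[0.426  0.5091 0.007 ]]
bush [[-68.4  93. ]] [[0.4033 0.3624 0.034 ]]
bottle [[253.33333333 174.21693122]] [[ 86.1 -94.1]]
flap [[285.34191176 229.86397059]] [[ 7.8 -1.9]]
scene [[0.4730597  0.27605394 0.023     ]
 [0.5281811  0.5096361  0.023     ]] [[-140.2    8.4]
 [  99.6   -2.3]]
scene corners (-182,+-55) [[-184.4   54.2]
 [-176.   -57.2]]
```

Both views agree. The new bearing is at lane (-142, +9), the waiting one at (98, -1), and the mouth and flap are where they should be. The bottle (86,-94), bush (-68,93) and ring (80,98) are clear of the fingers. I'll tilt the fingers 12°, tips leading, with a gap of about 8 mm so they cradle the bearing. First step is the IK and the approach.

```bash
cat >> h.py <<'E'
from scipy.spatial.transform import Rotation as Ro
_n=np.load("lane.npz"); LR,Lt=_n["R"],_n["t"]
def w(x,y,z): # lane mm -> world m
    p=LR@np.array([x,y])/1000+Lt; return [p[0],p[1],z/1000]
def rot(sgn,tilt):
    f=np.array([*LR[:,0],0]); u=np.array([0,0,1.]); l=np.array([*LR[:,1],0])
    z=-u*np.cos(tilt)+f*np.sin(tilt); x=sgn*l; y=np.cross(z,x)
    return Ro.from_matrix(np.c_[x,y,z]).as_rotvec()
E
python3 - <<'E'
from workcell import bot
from h import *
T=np.radians(12)
for s in(1,-1):
    for x,y,z in((-195,9.5,100),(-195,9.5,13.5),(-90,0,13.5),(10,0,13.5)):
        q=bot.inverse_kinematics(w(x,y,z),rot(s,T)); print(s,x,z,None if q is None else np.round(q,2))
E
```

```text
1 -195 100 [ 0.08  0.04  1.98  0.23  1.08 -2.98]
1 -195 13.5 None
1 -90 13.5 [ 0.27  0.34  1.83  0.24  0.89 -2.83]
1 10 13.5 [ 0.42  0.49  1.63  0.22  0.91 -2.65]
-1 -195 100 [0.08 0.04 1.98 0.23 1.08 0.16]
-1 -195 13.5 [0.08 0.19 2.02 0.26 0.89 0.11]
-1 -90 13.5 [0.27 0.34 1.83 0.24 0.89 0.31]
-1 10 13.5 [0.42 0.49 1.63 0.22 0.91 0.49]
```

Run:
```python
from workcell import bot
from h import *
T=np.radians(12); r=rot(-1,T)
bot.goto([0.12,-0.45,0.32],bot.current_tool_rot())
bot.set_gripper(8/92)
bot.goto(w(-205,9.5,200),r)
bot.line_to(w(-200,9.5,60),max_speed=0.15)
print(bot.current_clock(),bot.current_opening()*92,bot.current_contact_force())
d=bot.read_camera("wrist"); cv2.imwrite("pics/w1.png",d["pixels"])
d=bot.read_camera("top"); cv2.imwrite("pics/t1.png",cv2.resize(d["pixels"][170:340,190:430],None,fx=3.3,fy=3.3))
```

```text
6.025 8.015340048205044 [ 0.48968043 -0.43217905  0.33052781]
```

View pics/w1.png

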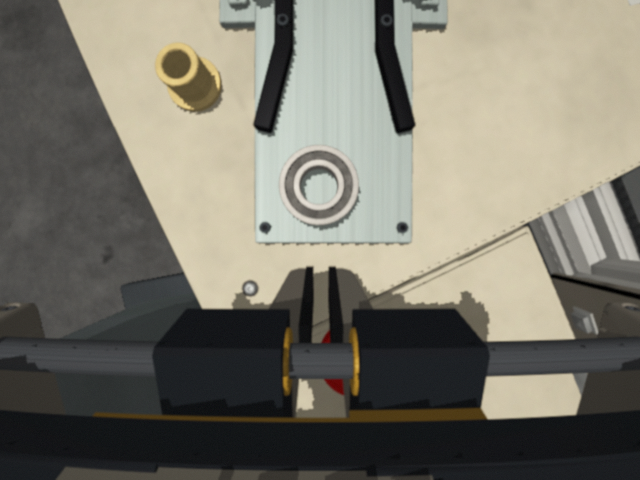

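View pics/t1.png

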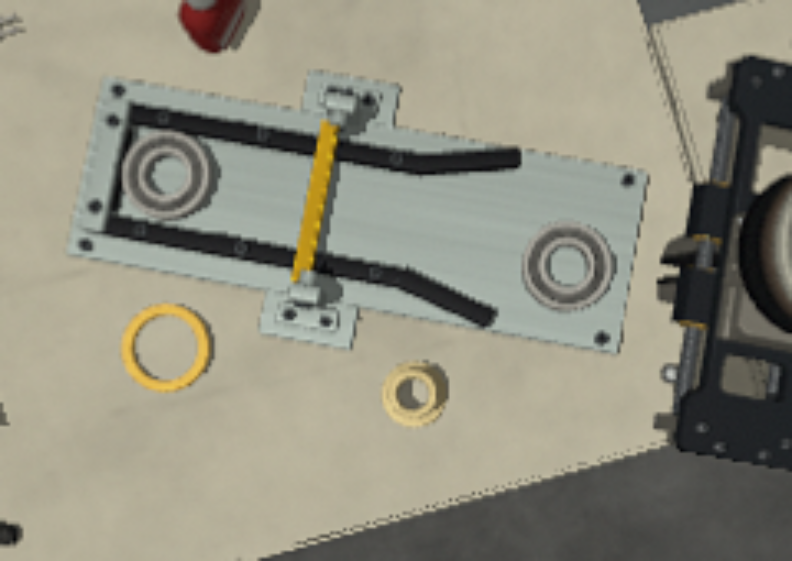

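The wrist view shows the bearing at (319,185), the plate's entry corners at (256,242) and (411,242), and the fingertips at u≈321. So the fingers line up with the bearing. I'll check the lane frame with this camera, then push.

Run:
```python
from workcell import bot
from h import *
d=bot.read_camera("wrist")
def ln(uv,z): return ((onz(d,uv,z)[:,:2]-Lt)@LR*1000).round(1).tolist()
print("corners",ln([[256,242],[411,242]],.008),"bearing",ln([[319,185]],.023),"screws",ln([[283,19],[387,19]],.020),"mouth",ln([[264,127],[405,127]],.02))
```

```text
corners [[-181.7, 54.2], [-181.9, -54.3]] bearing [[-143.9, 10.1]] screws [[-33.3, 33.8], [-33.0, -35.1]] mouth [[-105.3, 46.2], [-105.2, -46.7]]
```

Run:
```python
from workcell import bot
from h import *
def p(n):
    f=bot.current_contact_force(); print(n,round(bot.current_clock(),2),"along",round(float(f[:2]@LR[:,0]),2),"acr",round(float(f[:2]@LR[:,1]),2),"z",round(float(f[2]),2))
bot.line_to(w(-197,10,13.5),max_speed=0.12); p("down")
bot.line_to(w(-176,10,13.5),max_speed=0.05); p("contact")
bot.line_to(w(-130,5,13.5),max_speed=0.04); p("a")
for n in ("wrist","top"):
    d=bot.read_camera(n); cv2.imwrite(f"pics/{n}2.png",d["pixels"] if n=="wrist" else cv2.resize(d["pixels"][170:340,190:430],None,fx=3.3,fy=3.3))
```

```text
down 6.72 along -0.28 acr 0.57 z 0.51
contact 7.28 along -0.75 acr -0.24 z 0.01
a 8.59 along -1.12 acr -0.42 z 0.42
```

View pics/wrist2.png

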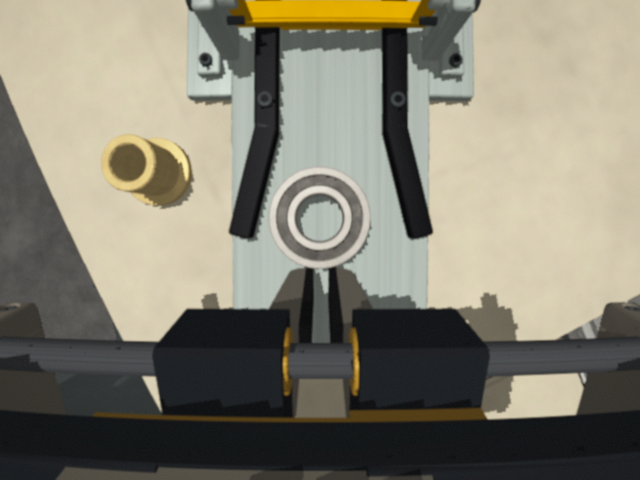

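The bearing at (320,218) is nested in the fingers at (321,268), flat and entering the mouth. I'll carry on up to the flap.

Run:
```python
from workcell import bot
from h import *
def p(n):
    f=bot.current_contact_force(); print(n,round(bot.current_clock(),2),"along",round(float(f[:2]@LR[:,0]),2),"acr",round(float(f[:2]@LR[:,1]),2),"z",round(float(f[2]),2))
bot.line_to(w(-90,0,13.5),max_speed=0.04); p("a")
bot.line_to(w(-50,0,13.5),max_speed=0.04); p("b")
d=bot.read_camera("wrist"); cv2.imwrite("pics/w3.png",d["pixels"])
```

```text
a 9.85 along -0.19 acr -0.89 z -0.61
b 11.0 along 0.18 acr 0.34 z -0.51
```

View pics/w3.png

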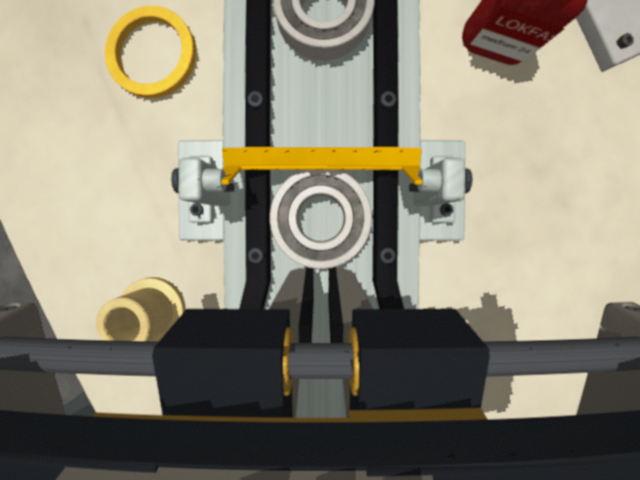

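The bearing at (320,219) is centred in the lane and its front edge is at the flap. I'll push through, then finish in small steps with force checks.

Run:
```python
from workcell import bot
from h import *
def F():
    f=bot.current_contact_force(); return float(f[:2]@LR[:,0]),float(f[:2]@LR[:,1]),float(f[2])
def p(n): print(n,round(bot.current_clock(),2),np.round(F(),2))
for x in (-25,-5,2): bot.line_to(w(x,0,13.5),max_speed=0.035); p(x)
x=2
while x<12:
    x+=1; bot.line_to(w(x,0,13.5),max_speed=0.02); p(x)
    if F()[0]<-4: break
q=np.array(bot.current_ee_pos()); print("tcp lane",((q[:2]-Lt)@LR*1000).round(2),q[2])
d=bot.read_camera("wrist"); cv2.imwrite("pics/w4.png",d["pixels"])
```

```text
-25 11.92 [ 0.19 -0.51 -0.43]
-5 12.64 [ 0.25 -0.21 -0.09]
2 12.99 [ 0.33 -0.34 -0.81]
3 13.24 [-0.34  0.27 -0.45]
4 13.49 [-0.35  0.82 -1.02]
5 13.74 [-0.51  0.64  0.16]
6 13.99 [-0.76  0.31  0.32]
7 14.24 [-0.43  0.33  0.5 ]
8 14.49 [-0.86  0.41 -0.08]
9 14.74 [-0.88 -0.57  0.89]
10 14.99 [-1.5  -0.56  0.09]
11 15.24 [-1.39 -0.9   0.95]
12 15.49 [-1.36  1.21 -0.06]
tcp lane [1.196e+01 1.000e-02] 0.0134899429585635
```

View pics/w4.png

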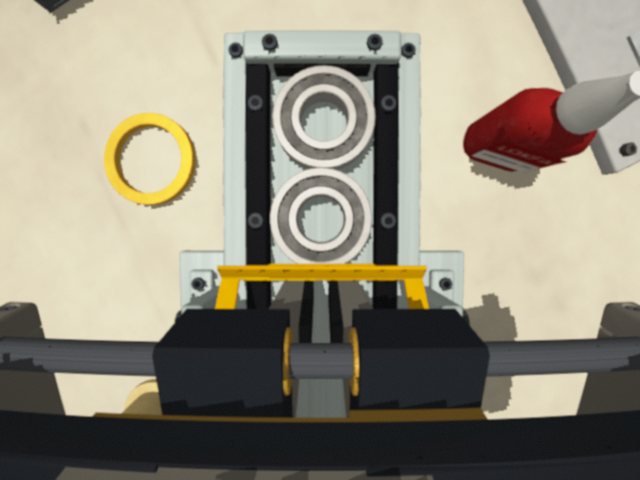

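Run:
```python
from workcell import bot
from h import *
d=bot.read_camera("wrist")
cv2.imwrite("pics/w4c.png",cv2.resize(d["pixels"][30:290,220:430],None,fx=2.3,fy=2.3,interpolation=cv2.INTER_CUBIC))
def ln(uv,z): return ((onz(d,uv,z)[:,:2]-Lt)@LR*1000).round(1).tolist()
print("wait top/ctr",ln([[324,66],[325,117]],.023),"new ctr",ln([[321,217]],.023),"touch",ln([[323,168]],.023),"stop top edge",ln([[322,64]],.026), "screws",ln([[255,102],[255,220]],.02))
```

```text
wait top/ctr [[123.0, -1.2], [96.9, -1.7]] new ctr [[46.2, 0.4]] touch [[71.1, -0.6]] stop top edge [[122.6, -0.2]] screws [[105.8, 34.5], [44.7, 34.7]]
```

View pics/w4c.png

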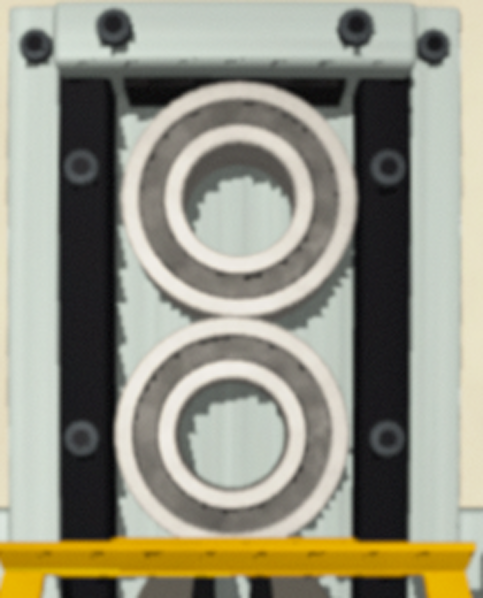

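The bearings measure as touching (spacing 51 mm), and the waiting one is within about 1 mm of the stop. The push force is only 1.4 N, so I'll go on in half-millimetre steps until the seat resists.

Run:
```python
from workcell import bot
from h import *
def F(n=4):
    a=[]
    for _ in range(n):
        bot.hold(0.03); f=bot.current_contact_force(); a.append([*(f[:2]@LR),f[2]])
    return np.mean(a,0)
print(F(),bot.current_clock())
x=12
while x<15:
    x+=.5; bot.line_to(w(x,0,13.5),max_speed=0.01); f=F(); print(x,f.round(2),round(bot.current_clock(),2))
    if f[0]<-4: break
d=bot.read_camera("wrist"); cv2.imwrite("pics/w5.png",cv2.resize(d["pixels"][30:290,220:430],None,fx=2.3,fy=2.3,interpolation=cv2.INTER_CUBIC))
```

```text
[-2.00757231 -0.27536484  0.43669048] 15.725
12.5 [-2.2   0.03  0.62] 16.11
13.0 [-4.4   0.33  0.93] 16.49
```

View pics/w5.png

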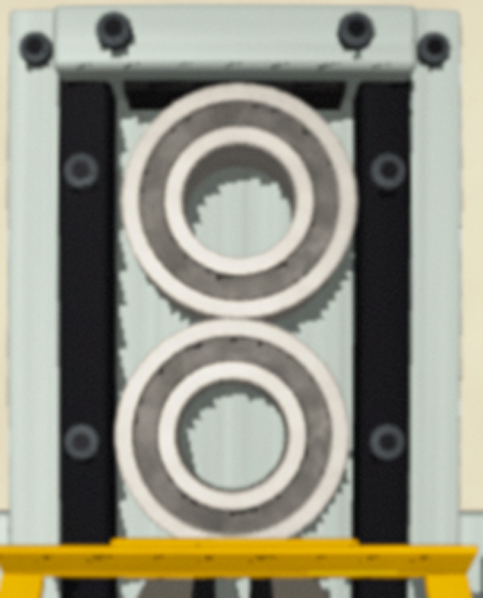

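Resistance rose to 4.4 N while the bearings stopped following the fingers, so the stack is seated. I'll draw back straight out.

Run:
```python
from workcell import bot
from h import *
bot.line_to(w(-10,0,13.5),max_speed=0.04)
bot.line_to(w(-60,0,13.5),max_speed=0.1)
f=bot.current_contact_force(); print(bot.current_clock(),f.round(2))
d=bot.read_camera("wrist"); cv2.imwrite("pics/w6.png",d["pixels"])
bot.line_to(w(-90,0,13.5),max_speed=0.1)
bot.line_to(w(-150,0,140),max_speed=0.2)
for n in ("wrist","top","scene"):
    d=bot.read_camera(n); im=d["pixels"]
    if n=="top": im=cv2.resize(im[170:340,190:430],None,fx=3.3,fy=3.3,interpolation=cv2.INTER_CUBIC)
    if n=="scene": im=cv2.resize(im[170:320,230:390],None,fx=4.5,fy=4,interpolation=cv2.INTER_CUBIC)
    cv2.imwrite(f"pics/{n}7.png",im)
print(bot.current_clock())
```

```text
17.9167 [ 0.01  0.63 -0.51]
19.4167
```

View pics/wrist7.png

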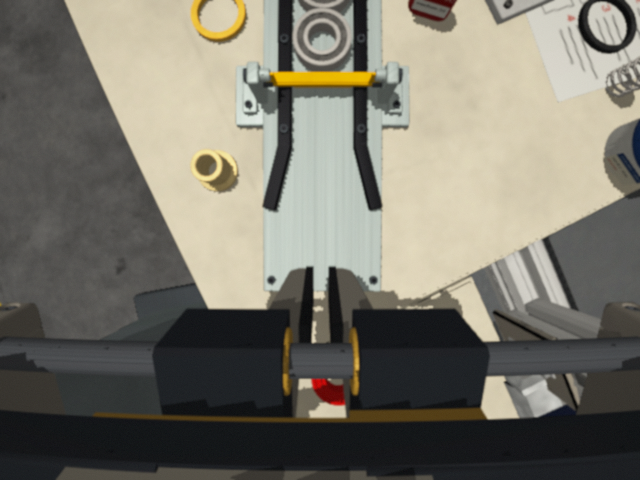

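View pics/top7.png

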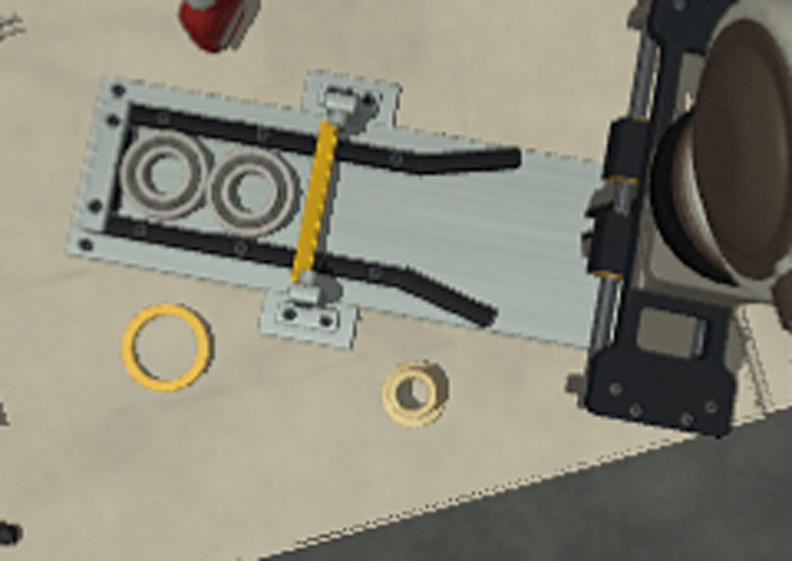

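View pics/scene7.png

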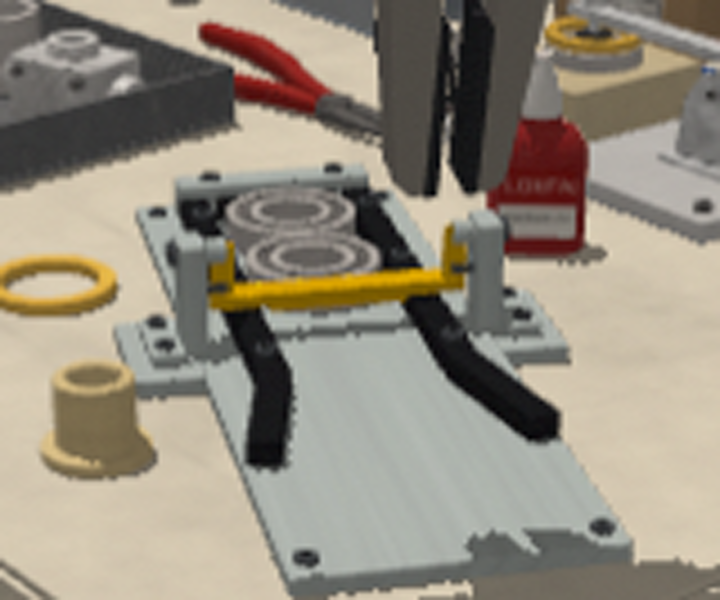

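In the top crop the waiting bearing is at (167,174), as before, with the new one at (253,191) touching it. The flap's pixels match its shut pose in both views, and the bush, ring and bottle haven't moved. Handing in.

Run:
```python
from workcell import bot
print(bot.current_contact_force().round(2)); bot.job_done(); print(bot.current_clock())
```

```text
[ 0.54  0.45 -0.2 ]
the job is handed in; nothing more can be done
the job is handed in; nothing more can be done
```

I pushed the large bearing flat along the lane and through the flap until it sat against the waiting bearing. I then drew the fingers straight back out, and handed in shortly after 19.4 s on the robot's clock.

**Bearings:** just before the final push, the new bearing measured at lane x ≈ 46 mm and the waiting one at ≈ 97 mm. That is 51 mm apart against a 52 mm diameter, so touching within about 1 mm of measuring error. After that reading I pushed 1 mm further, and the resistance rose from about 2 N to 4.4 N as the stack stopped following the fingers. I judged it seated from that and did not re-measure the positions afterwards.

**Flap and surroundings:** in the final top and scene pictures the flap looks the same as when it was shut at the start. The bush, ring and bottle look unmoved, and the fingers are clear with the force reading near zero. No check failed. The one mismatch was about 1 mm: the fingertip position put the new bearing at x ≈ 47.5 mm and the camera at 46.2 mm, which is within the calibration error.

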